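Set the throwing gauge to the master pot

TASK

The throwing gauge beside the wheel has to be set to the width of the pot on the wheel head, but dried clay has stuck its clamp knob. Break the knob loose with a short firm twist (anticlockwise) and back it off about half a turn, slide the pointer bar in until the rubber ball just touches the rim of the pot - gently, the pot must stay where it stands - and screw the knob down firmly again, leaving the ball resting against the rim. Leave the bowl and the other tools alone.

Things in the scene. Friction and masses are not known exactly. Their poses are not given: they have to be found in the camera images.
- knob_grip (a point): Centre of the black cross knob on top of the gauge: four equal arms, 46 mm from end to opposite end, 15 mm wide, 18 mm thick, flat ends, axis vertical. The point lies half-way up its thickness, 237 mm above the table; below the arms are 20 mm of free height above a 38 mm wide disc spring on the gauge head. Its x and y axes run along the arms. Grip it from above over two opposite arm ends.
- clamp_knob (a joint): Turn of the knob, rad; anticlockwise from above (loosening) positive, -0.3 to 6.3. Found clamped near 0 and stuck: 0.35 to 0.6 N m breaks it loose, so grip it hard (35 to 50 N). From 0.5 on it is off the bar and turns freely (0.02 N m), rising 5 mm a turn; half a turn is 3.14. Turned back clockwise it stiffens below 0.45; near 0.1, at some 0.3 to 0.5 N m, the bar is clamped firmly again.
- clamp_screw: The screw under the knob, whose shoe presses on the pointer bar. Origin on the knob axis just above the bar; x runs along the bar towards the pot, z up (it does not turn). It moves up and down as the knob turns.
- pointer_bar: Level square steel bar, 12 x 12 mm, 280 mm long, that slides lengthwise through the gauge head below the knob. Origin at its middle, 185 mm above the table; x points along the bar towards the pot. Locked while the knob is clamped; free, it slides with 1 to 2 N and stays where it is left. Its front end carries the spring strip with the ball, its tail the lug.
- bar_lug (a point): Centre of the finger lug at the tail of the pointer bar: an upright steel block 12 mm along the bar, 14 mm across it, 30 mm tall, its top 209 mm above the table. Pinch it across the bar from above, or push it. x towards the pot. Nothing stands below it but low tools on the table.
- pointer_ball (a point): Centre of the rubber ball (10 mm diameter) at the foot of a springy steel strip that hangs from the front end of the bar, 145 mm above the table. The strip gives 1 mm for each 2 N.
- master_pot: The fired ochre pot standing loose on the round wheel head, 1.2 kg, 105 mm tall, with throwing rings and a flared rim. Origin at the centre of its underside, 40 mm above the table. It tips or slides at some 6 to 8 N sideways at the rim; keep the touch below 5 N.
- pot_rim (a point): Centre of the pot's mouth, at the top of the rim. The ball meets the outside of the rim about 5 mm below the top. Thrown by hand, the pot is out of round: the rim's outer radius lies between 50 and 56 mm, depending on the direction, so the touch has to be felt.
- water_bowl: Bystander: terracotta water bowl, 180 mm wide, 80 mm tall. Origin at the centre of its underside.
- wooden_rib: Bystander: flat wooden throwing rib, 104 x 64 x 6 mm, lying on the table.
- loop_tool: Bystander: loop trimming tool with a wooden handle, 180 mm long, 18 mm high, lying on the table.
- throwing_stick: Bystander: flat wooden stick, 200 x 35 x 6 mm, lying on the table.
Things that resemble listed ones, but are neither listed nor needed, are in the scene too. Of the things like the master_pot, leave any that is turquoise or yellow; of the rest the smaller one is meant.

How it is judged:
On the way, in this order (a step that is already met when the one before it is completed fails the run):
1. the knob is broken loose and backed off: the screw end is clear of the bar and the knob has turned about half a turn (at least 2.6 rad) (value of joint clamp_knob above 2.6 rad and contact force between clamp_screw and pointer_bar below 0.5 N), for 0.1 s.
2. the ball of the pointer touches the pot (contact force between pointer_bar and master_pot above 0.2 N), for 0.1 s.
At the end, for the whole second after the job is handed in: The knob is screwed down so that the screw presses on the bar with more than 15 N and is at rest, the pointer's ball rests against the pot's rim (contact force above 0.05 N), the pot stands within 3 mm of where it was, and the bowl and tools lie within 30 mm of where they were (contact force between clamp_screw and pointer_bar above 15 N and contact force between pointer_bar and master_pot above 0.05 N and distance of master_pot from where it was at the start of the episode below 0.003 m and velocity of joint clamp_knob below 0.05 rad/s and distance of each of water_bowl, wooden_rib, loop_tool, throwing_stick from where it was at the start of the episode below 0.03 m); the robot touches nothing.
It fails at once if the ball presses on the pot with more than 5 N (contact force between pointer_bar and master_pot above 5 N).
It fails at once if the pot is pushed more than 3 mm from its place (distance of master_pot from where it was at the start of the episode above 0.003 m).
It fails at once if the bowl or a tool is disturbed (distance of any of water_bowl, wooden_rib, loop_tool, throwing_stick from where it was at the start of the episode above 0.03 m).
It also fails if it takes over 72 s, if anything falls off the work surface, if the arm or the gripper's body presses on something with over 40 N, if the wrist force passes 120 N, or if a joint passes its speed limit or range.

ROBOT

A 6-joint arm with a two-finger parallel gripper is mounted at the origin on the work surface. World frame = base frame: x ahead of the robot, y to its left, z up, the work surface at z = 0. Lengths are in m, angles in rad, forces in N, time in s.
With the tool pointing down it reaches from about 0.35 to 0.775 m from the base axis. Payload 7.3 kg.
Tool frame: the origin (TCP) lies at the very end of the fingers, on their centre line; the grasp point (between the pads) lies 19 mm behind it; z points along the fingers, y is the line along which they close (so a half turn about z gives the same grasp; the last joint's range is limited). The gripper opens to 92 mm and grips with 3 to 60 N. Pads are 19 mm wide; open, the fingers measure 130 mm over their backs; the gripper's body (75 mm by 190 mm) begins 47 mm behind the grasp point.
Start: joints at [1.047, 0.342, 1.524, -0, 1.275, -0.146], TCP at [0.194, 0.488, 0.227] pointing down, gripper open.
Joint ranges: [-2.53, 2.53], [-0.77, 2.02], [0.04, 2.7], [-1, 4.14], [0.28, 2.66], [-3.11, 3.11]. Speed limits (rad/s): [2.57, 2.57, 3.14, 3.14, 3.14, 3.14].

INTERFACE

Orientations are given as [roll, pitch, yaw] about the fixed x, y, z axes, in that order (R = Rz(yaw) Ry(pitch) Rx(roll)).
In Python, from cell import robot gives the robot as it stands.
- The arm moves only by the tool apply_moves, never from a script. Its argument "motion" is text: rows parted by semicolons, each of 7 numbers parted by spaces: the opening in per cent of the stroke, from 0 (shut) to 100 (fully open), then the shift along the tool's x, y, z in cm, then the turn, a rotation vector about the tool's x, y, z in rad. A call has 1 to 20 rows; each row shifts and turns the commanded pose from where the row before left it, along the tool's axes as they then stand; what a row does not reach is not made up. A row lasts 1/8 s, in which the tool goes at most 62.5 mm and 10.7 degrees, less where a joint would pass 70% of its speed; a pose out of reach is approached as far as the arm can. A call with a gripper value outside its range is refused whole. The fingers move at their own pace and stop on an object; "force" is the grip in N (left out, the last holds). Time passes only in rows, so rows that do not move let the fingers close. It gives the time, the measured TCP pose, the force, the opening and the grip force at its end, in the units of the state.
- robot.observe(): the state, without advancing time (a new reading comes with each control period).
- robot.read_camera(name): name is "scene" or "top"; returns a dict with "img" (420x560x3 uint8, red, green, blue), "fovy" (degrees; the focal length in pixels is half the picture's height over the tangent of half this angle, whatever the lens; pixels are square), "cx", "cy" (the principal point, pixels), "R" (3x3) and "t" (3): a world point X has camera coordinates R X + t. Camera axes: x right, y down, z forward; pixel columns grow to the right and rows downward; lengths in m; the calibration is good to about 2 mm. A picture is of the moment at which its call begins. There is no depth.
- robot.hand_in(): hands the job in; it is judged then, once.
Trained networks look in a picture, given as the dict that the camera call returned (one of the last four; its "shot" number tells which), for a name from the list of things; names that differ only in an ending like _2 or _b are one class to them, and where a whole thing is asked for, a point or a joint stands for the part that bears it (a point fixed in the world has none). Each returns a list of dicts, best first, with "score" (0 to 1); they miss things now and then, are a little off and sometimes report something else, mostly with a low value. They report only what shows in the picture. A call takes as long as a camera call. They do not tell look-alikes from the thing itself.
- robot.search_frame(target, picture): "centre" ([x, y, z] in m, in world coordinates, good to about 4 mm: the middle of the surface that is visible of it).
- robot.trace(target, picture): "pixels" (420x560 bool, what is visible of it).
The state is a dict: "time": time; "qpos": joint angles; "qvel": joint speeds; "joint_efforts": joint torques, N m; "tool_pos": TCP position; "tool_rot": TCP orientation; "contact_force": force on the tool from outside, world axes, zero at the start; "torque": the same for the moment, N m; "opening": finger opening in m; "grip_force": force on a finger pad.
Only numpy, scipy, OpenCV 4.12 (cv2) and the standard library are available. Lean on these libraries where they do the work, as an engineer would, in place of code of your own. Each camera call takes 0.05 s, during which the arm holds its last target. There are 200 camera calls.

## Working session

There is one attempt and no reset: what is moved stays moved. The work goes in short steps, Python scripts to look and compute and a tool call to move; the robot and the scene stay as the last step left them, time stands still between calls to the robot, and variables do not carry over. Pictures are saved under pics/ and viewed, at most 10 in all, crops included, and the job is handed in when it is done.

Besides the shell and the picture viewer there is one more tool, called after ">>>" as name(argument=value, ...) on one line, values as JSON. apply_moves: Moves the arm, as the interface text tells. Its arguments: {"type":"object","properties":{"motion":{"type":"string"},"force":{"type":"number"}},"required":["motion"]}

```bash
mkdir -p pics; cat > h.py <<'E'
import numpy as np, cv2
from cell import robot
def K(p):
    f=p["img"].shape[0]/2/np.tan(np.radians(p["fovy"])/2); return f
def proj(p,X):
    c=np.array(p["R"])@np.array(X)+np.array(p["t"]); f=K(p); return np.array([p["cx"]+f*c[0]/c[2],p["cy"]+f*c[1]/c[2]])
def ray(p,uv):
    R=np.array(p["R"]);d=R.T@np.array([(uv[0]-p["cx"])/K(p),(uv[1]-p["cy"])/K(p),1]);return -R.T@np.array(p["t"]),d/np.linalg.norm(d)
def atz(p,uv,z):
    o,d=ray(p,uv);return o+d*(z-o[2])/d[2]
def tri(rs):
    A=sum(np.eye(3)-np.outer(d,d) for o,d in rs);b=sum((np.eye(3)-np.outer(d,d))@o for o,d in rs);return np.linalg.solve(A,b)
E
python3 - <<'E'
from h import *
s=robot.observe();print(s)
P={n:robot.read_camera(n) for n in("scene","top")}
for n,p in P.items():
    cv2.imwrite(f"pics/{n}0.png",p["img"][:,:,::-1]);print(n,p["fovy"],-np.array(p["R"]).T@p["t"])
for t in["knob_grip","bar_lug","pointer_ball","pot_rim","master_pot","pointer_bar","clamp_screw"]:
  for n,p in P.items():
    for r in robot.search_frame(t,p)[:4]: print(t,n,round(r["score"],2),np.round(r["centre"],3),proj(p,r["centre"]).round(0))
E
```

```text
{'time': 0.0, 'qpos': array([ 1.04699778e+00,  3.42734199e-01,  1.52504932e+00,  1.49520308e-06,
        1.27540709e+00, -1.46006473e-01]), 'qvel': array([ 5.61955770e-04,  7.88503635e-05,  3.29365403e-04, -1.12863359e-03,
        3.78728655e-04, -1.75370065e-03]), 'joint_efforts': array([ 1.45356520e-03, -4.31243455e+01, -2.44226807e+01,  7.18191988e-02,
        5.57570206e-02, -1.26895316e-04]), 'tool_pos': array([0.19342335, 0.48761263, 0.22602774]), 'tool_rot': array([-3.14001190e+00, -2.33899347e-04,  2.76379996e+00]), 'contact_force': array([-0.11794618, -0.26760419, -0.21094528]), 'torque': array([ 0.05622446, -0.01095146, -0.02207575]), 'grip_force': 0.0, 'opening': 0.09181716335908245}
scene 44.216104915706886 [ 1.52418234 -0.55076209  1.34921624]
top 52.63967677482927 [0.41539747 0.06568644 1.31447477]
knob_grip scene 0.71 [ 0.562 -0.153  0.237] [231. 226.]
knob_grip top 0.62 [ 0.554 -0.15   0.24 ] [360. 187.]
knob_grip top 0.23 [0.591 0.116 0.064] [258. 182.]
bar_lug scene 0.91 [ 0.56  -0.184  0.189] [223. 241.]
bar_lug scene 0.18 [0.59  0.107 0.104] [309. 228.]
bar_lug to
[... 675 characters left out ...]
.61 [ 0.344 -0.172  0.089] [199. 218.]
master_pot top 0.75 [0.263 0.217 0.035] [224. 293.]
master_pot top 0.69 [0.584 0.116 0.07 ] [258. 184.]
master_pot top 0.61 [ 0.306 -0.179  0.059] [359. 279.]
master_pot top 0.57 [0.527 0.609 0.092] [ 88. 203.]
pointer_bar scene 0.67 [ 0.559 -0.184  0.187] [222. 241.]
pointer_bar top 0.56 [ 0.556 -0.131  0.193] [349. 188.]
pointer_bar top 0.47 [ 0.555 -0.151  0.242] [361. 186.]
clamp_screw scene 0.76 [ 0.563 -0.158  0.24 ] [229. 226.]
clamp_screw scene 0.45 [ 0.671 -0.297  0.03 ] [210. 315.]
clamp_screw top 0.59 [0.583 0.112 0.07 ] [259. 184.]
clamp_screw top 0.48 [ 0.554 -0.147  0.246] [359. 186.]
clamp_screw top 0.39 [ 0.556 -0.15   0.242] [360. 186.]
```

View pics/scene0.png

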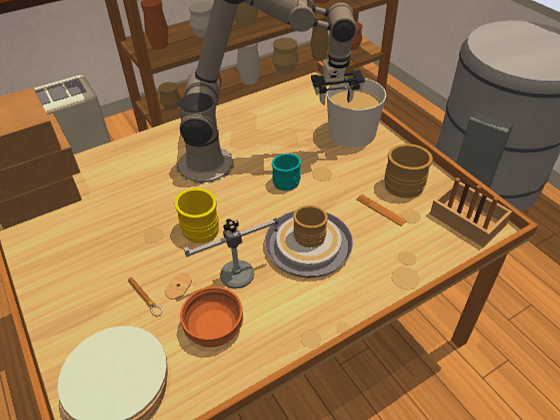

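View pics/top0.png

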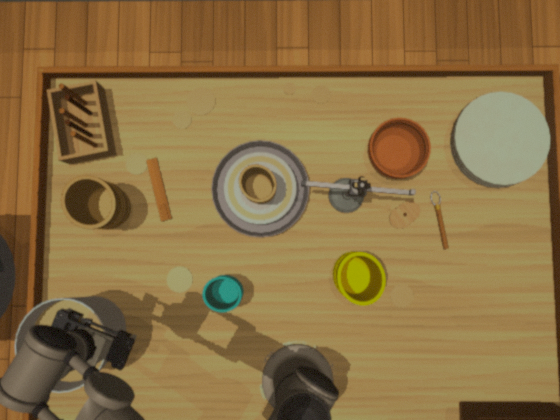

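The scene shows the gauge knob at scene (232,226) and top (360,187). Its bar runs from the lug at scene (187,252) / top (411,192) to the ball end at scene (277,222) / top (305,184). Pot candidates are ochre on the wheel at scene (309,226), larger ochre at (407,171), turquoise at (286,170) and yellow at (198,215). I choose the smaller ochre one on the wheel and check it in a close crop.

```bash
python3 - <<'E'
from h import *
P={n:robot.read_camera(n) for n in("scene","top")}
a=cv2.resize(P["scene"]["img"][200:275,175:335],None,fx=5,fy=4,interpolation=cv2.INTER_CUBIC)[:, :]
b=cv2.resize(P["top"]["img"][155:215,265:425] if 0 else P["top"]["img"][160:220,265:425],None,fx=5,fy=5,interpolation=cv2.INTER_CUBIC)
cv2.imwrite("pics/crop1.png",np.vstack([a,b])[:,:,::-1])
for n,p in P.items():
  for t in["pointer_bar","knob_grip","master_pot"]:
    m=robot.trace(t,p)
    for r in m[:2]:
      v,u=np.nonzero(r["pixels"]);print(n,t,round(r["score"],2),len(u),u.mean().round(1),v.mean().round(1),u.min(),u.max(),v.min(),v.max())
E
```

```text
scene pointer_bar 0.89 486 228.9 238.4 184 277 219 256
scene pointer_bar 0.55 1262 309.7 225.7 293 327 205 247
scene knob_grip 0.71 211 231.2 228.1 224 238 219 237
scene master_pot 0.92 916 286.2 171.8 272 300 154 190
scene master_pot 0.9 1166 310.1 225.8 294 327 206 246
top pointer_bar 0.68 476 359.3 188.0 301 415 181 195
top knob_grip 0.67 216 360.3 186.1 352 370 177 194
top knob_grip 0.5 1205 257.3 183.8 239 276 164 203
top master_pot 0.67 2906 94.9 203.4 62 130 176 229
top master_pot 0.62 1124 257.7 183.4 240 276 164 202
```

View pics/crop1.png

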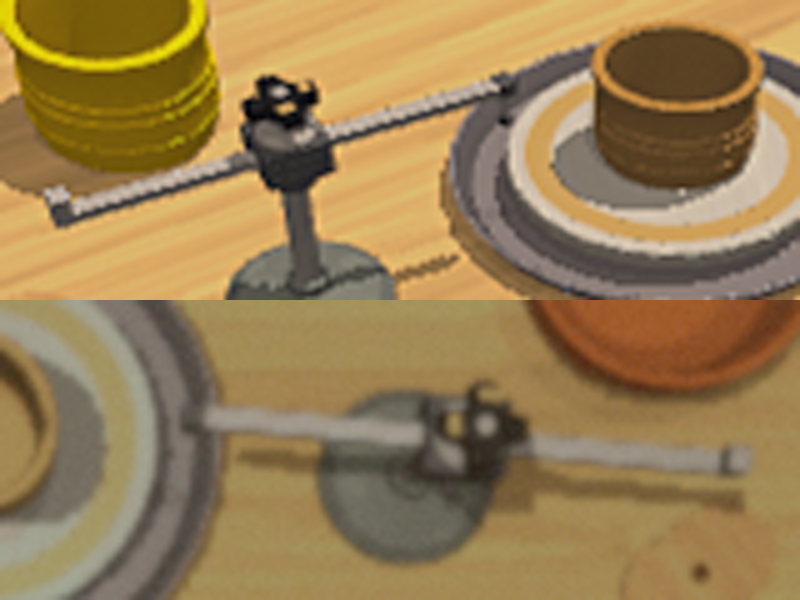

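The crop confirms the small ochre pot on the wheel. It also shows the black knob at top (362,185), the lug at top (412,192) and scene (187,252), and the ball just off the rim. Next come the knob arm angle and exact positions.

```bash
cat > fit.py <<'E'
from h import *
from scipy.optimize import differential_evolution
def cross(x,y,z,a,h=.023,w=.0075,t=.009):
    q=np.array([[h,w],[w,w],[w,h],[-w,h],[-w,w],[-h,w],[-h,-w],[-w,-w],[-w,-h],[w,-h],[w,-w],[h,-w]])
    c,s=np.cos(a),np.sin(a);q=q@np.array([[c,s],[-s,c]])+[x,y]
    return [np.c_[q,np.full(12,z+d)] for d in(-t,t)]
def render(p,x,y,z,a,S=4):
    m=np.zeros((420*S//2,560*S//2),np.uint8) if 0 else np.zeros((120*S,160*S),np.uint8)
    o=p["o"];B,T=[(np.array([proj(p,X) for X in L])-o)*S for L in cross(x,y,z,a)]
    i=lambda q:np.round(q).astype(np.int32)
    cv2.fillPoly(m,[i(B)],1);cv2.fillPoly(m,[i(T)],1)
    for k in range(12):
        cv2.fillConvexPoly(m,i(np.array([B[k],B[(k+1)%12],T[(k+1)%12],T[k]])),1)
    return cv2.resize(m.astype(np.float32),(160,120),interpolation=cv2.INTER_AREA)
E
python3 - <<'E'
from fit import *
D=[];ims=[]
for n in("scene","top"):
    ps=[robot.read_camera(n) for _ in range(4)];p=ps[0];acc=[]
    for q in ps:
        c=[r["pixels"] for r in robot.trace("knob_grip",q) if abs(np.nonzero(r["pixels"])[0].mean()-(228 if n=="scene" else 186))<8 and abs(np.nonzero(r["pixels"])[1].mean()-(231 if n=="scene" else 360))<8]
        if c: acc.append(c[0].astype(np.float32))
    c0=(231,228) if n=="scene" else (360,186)
    o=np.array([c0[0]-80,c0[1]-60]);p["o"]=o
    M=np.mean(acc,0)[o[1]:o[1]+120,o[0]:o[0]+160];print(n,len(acc))
    img=np.mean([q["img"] for q in ps],0)
    ims.append(cv2.resize(img[c0[1]-15:c0[1]+15,c0[0]-20:c0[0]+20].astype(np.uint8),None,fx=10,fy=10,interpolation=cv2.INTER_CUBIC))
    D.append((p,M))
    for t in ["bar_lug"]:pass
def cost(v): return sum(np.abs(render(p,*v)-M).sum() for p,M in D)
for rep in range(2):
    r=differential_evolution(cost,[(.53,.59),(-.18,-.12),(.22,.25),(-np.pi/4,np.pi/4)],seed=rep,maxiter=60,popsize=12);print(r.x,r.fun)
for a in np.radians(range(-45,45,10)):print(round(np.degrees(a)),round(cost([*r.x[:3],a]),1),end=' ; ')
for k,(p,M) in enumerate(D):
    im=ims[k];o=np.array([211,213] if k==0 else [340,171])
    L=cross(*r.x)[1];cv2.polylines(im:=np.ascontiguousarray(im),[np.round((np.array([proj(p,X) for X in L])-o+.5)*10).astype(np.int32)],True,(255,0,0),1)
    raw=ims[k];ims[k]=np.hstack([raw,im])
cv2.imwrite("pics/knob.png",np.vstack(ims)[:,:,::-1])
np.save("knob.npy",r.x)
# lug top, bar ends by hand pixels
S,T=D[0][0],D[1][0]
for nm,us,ut in [("lug",(187,251),(412,192)),("tip",(276.2,221.3),(304,183.5))]:
    print(nm,tri([ray(S,us),ray(T,ut)]).round(4))
E
```

```text
scene 3
top 4
[ 0.55898895 -0.15265605  0.22782277 -0.12760903] 139.77084350585938
[ 0.558854   -0.15307797  0.22678378 -0.15357864] 139.9375
-45 204.4 ; -35 184.2 ; -25 170.6 ; -15 149.2 ; -5 143.2 ; 5 154.2 ; 15 174.6 ; 25 196.0 ; 35 207.0 ; lug [ 0.5459 -0.2934  0.1969]
tip [ 0.5718 -0.0086  0.1831]
```

View pics/knob.png

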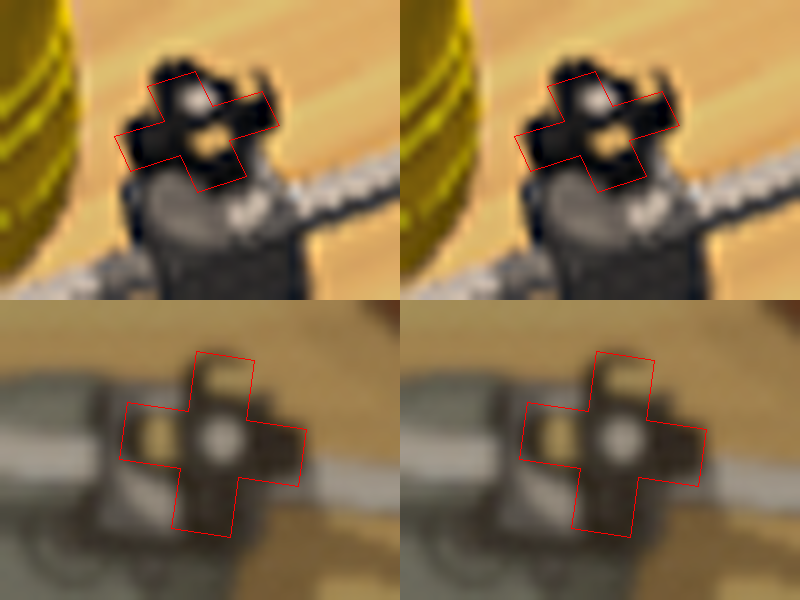

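```bash
python3 - <<'E'
from h import *
S=robot.read_camera("scene");T=robot.read_camera("top")
def t(us,ut):
    us=np.array(us)/10+[210.5,212.5];ut=np.array(ut)/10+[339.5,140.5]
    X=tri([ray(S,us),ray(T,ut)]);print(X.round(4),(proj(S,X)-us).round(1),(proj(T,X)-ut).round(1))
t((195,98),(222,437)) 
t((210,140),(160,440));t((210,140),(225,380));t((240,75),(225,380));t((240,75),(160,440))
for h in(.228,.237,.246): print(h,atz(T,(361.7,184.2),h).round(4),atz(S,(230,222.3),h).round(4))
# big rectified top-down crop at knob top plane & scene rectified
o=[]
for p in(S,T):
    g=np.linspace(-.04,.04,400);X,Y=np.meshgrid(.558+g,-.152-g)  # u=+x, v=-y
    uv=np.array([proj(p,[a,b,.246]) for a,b in zip(X.ravel(),Y.ravel())]).reshape(400,400,2).astype(np.float32)
    o.append(cv2.remap(p["img"],uv[...,0],uv[...,1],cv2.INTER_CUBIC))
im=np.hstack(o);cv2.line(im,(200,0),(200,399),(255,0,0),1);cv2.line(im,(600,0),(600,399),(255,0,0),1);cv2.line(im,(0,200),(799,200),(255,0,0),1)
cv2.imwrite("pics/rect.png",im[:,:,::-1])
E
```

```text
[ 0.5589 -0.1525  0.2495] [-0.1 -0. ] [-0.1 -0. ]
[ 0.5592 -0.1449  0.2271] [1.4 0. ] [1.4 0.7]
[ 0.5736 -0.1548  0.2462] [0.2 0. ] [0.2 0.1]
[ 0.5722 -0.1468  0.2681] [-1.2 -0. ] [-1.3 -0.7]
[ 0.5581 -0.137   0.2497] [-0. -0.] [-0. -0.]
0.228 [ 0.5617 -0.1571  0.228 ] [ 0.5402 -0.1445  0.228 ]
0.237 [ 0.5605 -0.1552  0.237 ] [ 0.5481 -0.1478  0.237 ]
0.246 [ 0.5593 -0.1534  0.246 ] [ 0.556 -0.151  0.246]
```

View pics/rect.png

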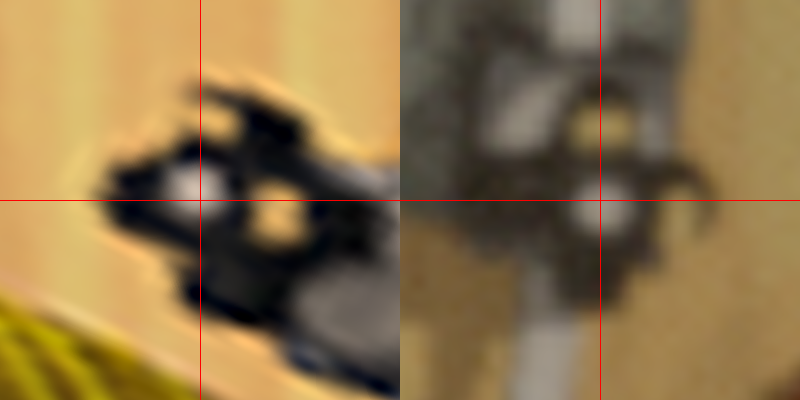

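The grey hub triangulates to (0.559, -0.1525) with its top near 0.248. The pale spots lie on the +x and +y arms, about 15 mm from the hub, which puts the arms at about -5°, in line with the bar. I'll move above the knob first, then turn to yaw -0.087.

>>> apply_moves(motion="100 0 0 -4 0 0 0;100 0 0 -5 0 0 0;100 -4.43 -3.54 0 0 0 0;100 -4.43 -3.54 0 0 0 0;100 -4.43 -3.54 0 0 0 0;100 -4.43 -3.54 0 0 0 0;100 -4.43 -3.54 0 0 0 0;100 -4.43 -3.54 0 0 0 0;100 -4.43 -3.54 0 0 0 0;100 -4.43 -3.54 0 0 0 0;100 -4.43 -3.54 0 0 0 0;100 -4.43 -3.54 0 0 0 0;100 -4.43 -3.54 0 0 0 0;100 -4.43 -3.54 0 0 0 0;100 -4.43 -3.54 0 0 0 0", force=50)

```text
time: 3.98
tool_pos: [0.5599, -0.154, 0.3167]
tool_rot: [3.141, 0.0, 2.764]
contact_force: [0.4, 0.7, 0.4]
opening: 0.0917
grip_force: 0.0
```

>>> apply_moves(motion="100 0 0 0 0 0 0.178;100 0 0 0 0 0 0.178;100 0 0 0 0 0 0.178;100 0 0 0 0 0 0.178;100 0 0 0 0 0 0.178;100 0 0 0 0 0 0.178;100 0 0 0 0 0 0.178;100 0 0 0 0 0 0.178;100 0 0 0 0 0 0.178;100 0 0 0 0 0 0.178;100 0 0 0 0 0 0.178;100 0 0 0 0 0 0.178;100 0 0 0 0 0 0.178;100 0 0 0 0 0 0.178;100 0 0 0 0 0 0.178;100 0 0 0 0 0 0.178;100 0 0 0 0 0 0;100 0 0 0 0 0 0")

```text
time: 6.22
tool_pos: [0.5592, -0.1522, 0.3167]
tool_rot: [-3.141, 0.0, -0.081]
contact_force: [-0.9, 0.4, -0.5]
opening: 0.0917
grip_force: 0.0
```

>>> apply_moves(motion="100 0 0 4 0 0 0;100 0 0 3 0 0 0;100 0 0 1.5 0 0 0;100 0 0 1.3 0 0 0;70 0 0 0 0 0 0;52 0 0 0 0 0 0;45 0 0 0 0 0 0;45 0 0 0 0 0 0;20 0 0 0 0 0 0;20 0 0 0 0 0 0;20 0 0 0 0 0 0;20 0 0 0 0 0 0", force=20)

```text
time: 7.72
tool_pos: [0.5592, -0.1532, 0.2191]
tool_rot: [3.14, -0.001, -0.085]
contact_force: [-0.9, -4.7, 1.5]
opening: 0.0455
grip_force: 20.0
```

```bash
python3 - <<'E'
from h import *
s=robot.observe();print({k:np.round(v,3) for k,v in s.items()})
E
```

```text
{'time': np.float64(7.725), 'qpos': array([-3.990e-01,  4.480e-01,  1.381e+00, -1.000e-03,  1.311e+00,
        1.257e+00]), 'qvel': array([-0.002, -0.   ,  0.   , -0.   ,  0.002,  0.   ]), 'joint_efforts': array([  2.962, -48.12 , -23.946,   1.347,   0.16 ,   0.06 ]), 'tool_pos': array([ 0.559, -0.153,  0.219]), 'tool_rot': array([ 3.14e+00, -1.00e-03, -8.50e-02]), 'contact_force': array([-0.91 , -4.659,  1.541]), 'torque': array([-0.662,  0.345,  0.074]), 'grip_force': np.float64(20.0), 'opening': np.float64(0.046)}
```

The opening is 45.5 mm, so the knob is squarely gripped. I'll relieve the small side force, grip hard and twist.

>>> apply_moves(motion="20 0 0.1 0 0 0 0;20 0 0 0 0 0 0;20 0 0 0 0 0 -0.15;20 0 0 -0.01 0 0 -0.17;20 0 0 -0.01 0 0 -0.17;20 0 0 -0.01 0 0 -0.17;20 0 0 0 0 0 0;20 0 0 0 0 0 0", force=50)

```text
time: 8.72
tool_pos: [0.559, -0.1528, 0.2194]
tool_rot: [-3.141, -0.0, 0.572]
contact_force: [-2.4, 0.5, 5.8]
opening: 0.0453
grip_force: 50.0
```

```bash
python3 - <<'E'
from h import *
s=robot.observe();print({k:np.round(v,3) for k,v in s.items()})
p=robot.read_camera("scene");a=cv2.resize(p["img"][195:275,170:300],None,fx=5,fy=5,interpolation=cv2.INTER_CUBIC)
cv2.imwrite("pics/tw.png",a[:,:,::-1])
E
```

```text
{'time': np.float64(8.725), 'qpos': array([-3.990e-01,  4.480e-01,  1.380e+00,  1.000e-03,  1.313e+00,
        6.000e-01]), 'qvel': array([ 0.   ,  0.002, -0.002,  0.001,  0.   ,  0.001]), 'joint_efforts': array([ 8.9000e-02, -4.5997e+01, -2.3953e+01,  1.4900e-01, -7.2700e-01,
       -1.6000e-02]), 'tool_pos': array([ 0.559, -0.153,  0.219]), 'tool_rot': array([-3.141, -0.   ,  0.572]), 'contact_force': array([-2.429,  0.471,  5.837]), 'torque': array([0.106, 0.478, 0.013]), 'grip_force': np.float64(50.001), 'opening': np.float64(0.045)}
```

View pics/tw.png

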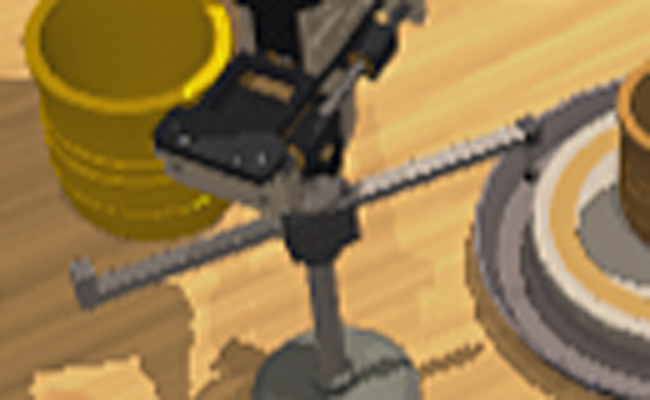

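The picture shows the gripper turned on the knob with the bar still in place. The opening is unchanged and the torque is near zero, so the knob is loose. I'll back it off the rest of the way.

>>> apply_moves(motion="20 0 0 -0.03 0 0 -0.177;20 0 0 -0.017 0 0 -0.177;20 0 0 -0.017 0 0 -0.177;20 0 0 -0.017 0 0 -0.177;20 0 0 -0.017 0 0 -0.177;20 0 0 -0.017 0 0 -0.177;20 0 0 -0.017 0 0 -0.177;20 0 0 -0.017 0 0 -0.177;20 0 0 -0.017 0 0 -0.177;20 0 0 -0.017 0 0 -0.177;20 0 0 -0.017 0 0 -0.177;20 0 0 -0.017 0 0 -0.177;20 0 0 -0.017 0 0 -0.177;20 0 0 -0.017 0 0 -0.177;20 0 0 -0.017 0 0 -0.177;20 0 0 0 0 0 0;20 0 0 0 0 0 0")

```text
time: 10.9
tool_pos: [0.5577, -0.1535, 0.2215]
tool_rot: [-3.141, -0.003, -3.057]
contact_force: [-6.4, -2.8, 5.3]
opening: 0.0454
grip_force: 50.0
```

```bash
python3 - <<'E'
from h import *
s=robot.observe();print({k:np.round(v,3) for k,v in s.items()})
S=robot.read_camera("scene");T=robot.read_camera("top")
for t in("bar_lug","pointer_ball","pot_rim"):
  for p in(S,T):
    print(t,[(round(r["score"],2),np.round(r["centre"],3)) for r in robot.search_frame(t,p)[:3]])
E
```

```text
{'time': np.float64(10.9), 'qpos': array([-4.000e-01,  4.460e-01,  1.377e+00, -2.000e-03,  1.321e+00,
       -2.055e+00]), 'qvel': array([-0.001, -0.001, -0.001, -0.002,  0.001,  0.001]), 'joint_efforts': array([ 2.2070e+00, -4.6350e+01, -2.5461e+01,  1.4240e+00, -1.3690e+00,
       -5.0000e-03]), 'tool_pos': array([ 0.558, -0.154,  0.221]), 'tool_rot': array([-3.141e+00, -3.000e-03, -3.057e+00]), 'contact_force': array([-6.422, -2.803,  5.346]), 'torque': array([-0.512,  1.022,  0.005]), 'grip_force': np.float64(50.001), 'opening': np.float64(0.045)}
bar_lug []
bar_lug [(0.42, array([ 0.571, -0.046,  0.189]))]
pointer_ball []
pointer_ball []
pot_rim [(0.73, array([0.584, 0.112, 0.106])), (0.7, array([ 0.324, -0.19 ,  0.081])), (0.59, array([0.544, 0.567, 0.099]))]
pot_rim [(0.92, array([0.532, 0.61 , 0.088])), (0.91, array([0.586, 0.118, 0.066])), (0.89, array([0.269, 0.224, 0.026]))]
```

>>> apply_moves(motion="65 0 0 0 0 0 0;65 0 0 0 0 0 0;65 0 0 0 0 0 0;65 0 0 -4 0 0 0;65 0 0 -4 0 0 0;65 0 0 0 0 0 0.1742;65 0 0 0 0 0 0.1742;65 0 0 0 0 0 0.1742;65 0 0 0 0 0 0.1742;65 0 0 0 0 0 0.1742;65 0 0 0 0 0 0.1742;65 0 0 0 0 0 0.1742;65 0 0 0 0 0 0.1742;65 0 0 0 0 0 0.1742;65 0 0 0 0 0 0.1742;65 -5 0 0 0 0 0;65 -5 0 0 0 0 0;65 -4 0 0 0 0 0;65 0 0 0 0 0 0;65 0 0 0 0 0 0")

```text
time: 13.8
tool_pos: [0.5477, -0.2922, 0.3015]
tool_rot: [-3.142, -0.001, 1.488]
contact_force: [-0.5, 0.6, 0.1]
opening: 0.0601
grip_force: 0.0
```

```bash
python3 - <<'E'
from h import *
s=robot.observe();print({k:np.round(v,3) for k,v in s.items()})
S=robot.read_camera("scene");T=robot.read_camera("top")
np.save("potS.npy",S["img"]);np.save("potT.npy",T["img"])
print(proj(S,[.5459,-.2934,.2]),proj(T,[.5459,-.2934,.209]))
a=cv2.resize(S["img"][185:275,165:345],None,fx=4,fy=4,interpolation=cv2.INTER_CUBIC)
b=cv2.resize(T["img"][160:220,245:425],None,fx=4,fy=4,interpolation=cv2.INTER_CUBIC)
cv2.imwrite("pics/lug.png",np.vstack([a,b])[:,:,::-1])
E
```

```text
{'time': np.float64(13.8), 'qpos': array([-6.140e-01,  4.880e-01,  1.094e+00,  1.000e-03,  1.561e+00,
       -5.310e-01]), 'qvel': array([ 0.022, -0.011,  0.006, -0.002,  0.001, -0.003]), 'joint_efforts': array([-1.1190e+00, -5.1971e+01, -2.6571e+01, -2.8000e-02,  4.1000e-02,
       -6.0000e-03]), 'tool_pos': array([ 0.548, -0.292,  0.301]), 'tool_rot': array([-3.142e+00, -1.000e-03,  1.488e+00]), 'contact_force': array([-0.528,  0.612,  0.135]), 'torque': array([-0.042,  0.115,  0.045]), 'grip_force': np.float64(0.0), 'opening': np.float64(0.06)}
[186.02990524 250.22297421] [412.61609653 191.03509145]
```

View pics/lug.png

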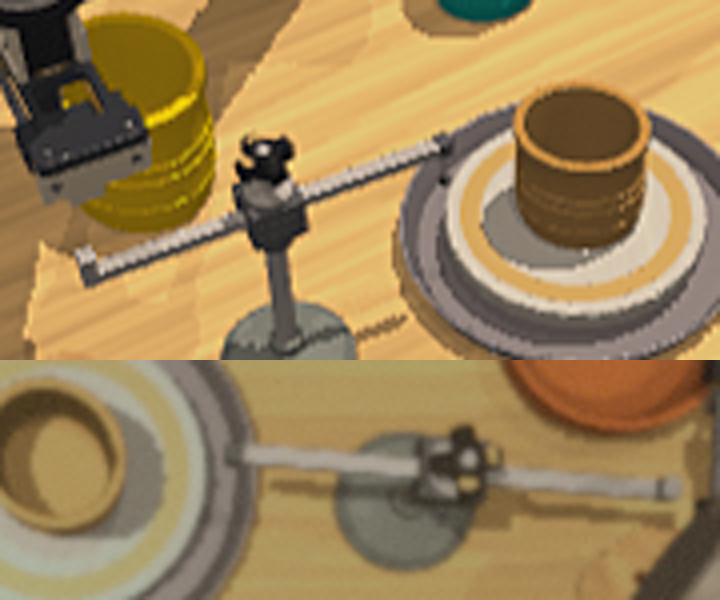

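The picture shows the knob turned half round and the lug at scene (187,251) / top (413,192). The ball hangs at scene (276,230), well short of the rim. I'll pinch the lug and work out the gap.

>>> apply_moves(motion="65 0 -0.2 4 0 0 0;65 0 0 4 0 0 0;65 0 0 2.2 0 0 0;65 0 0 1.25 0 0 0;40 0 0 0 0 0 0;25 0 0 0 0 0 0;18 0 0 0 0 0 0;10 0 0 0 0 0 0;5 0 0 0 0 0 0;5 0 0 0 0 0 0;5 0 0 0 0 0 0;5 0 0 0 0 0 0", force=10)

```text
time: 15.4
tool_pos: [0.5454, -0.2926, 0.1874]
tool_rot: [-3.141, 0.0, 1.489]
contact_force: [-2.3, 0.7, 2.6]
opening: 0.014
grip_force: 10.0
```

```bash
python3 - <<'E'
from h import *
s=robot.observe();print({k:np.round(v,3) for k,v in s.items()})
S=robot.read_camera("scene");T=robot.read_camera("top")
for p,n in((S,"S"),(T,"T")):
  for r in robot.trace("master_pot",p):
    m=r["pixels"]; v,u=np.nonzero(m)
    if abs(v.mean()-(226 if n=="S" else 184))<6 and abs(u.mean()-(310 if n=="S" else 258))<6:
      c=max(cv2.findContours(m.astype(np.uint8),0,1)[0],key=len)[:,0]
      X=np.array([atz(p,q,.143) for q in c])
      if n=="T":
        e=cv2.minEnclosingCircle(X[:,:2].astype(np.float32)*1000);print("rim",e)
        print(X[:,1].min(),X[:,1].max(),X[:,0].min(),X[:,0].max())
ball=atz(S,(276.2,229.5),.145);print("ball",ball)
E
```

```text
{'time': np.float64(15.4), 'qpos': array([-0.616,  0.545,  1.307, -0.   ,  1.289, -0.534]), 'qvel': array([-0.   , -0.   ,  0.   ,  0.   ,  0.001,  0.   ]), 'joint_efforts': array([  0.73 , -51.453, -24.507,   0.449,  -0.668,  -0.06 ]), 'tool_pos': array([ 0.545, -0.293,  0.187]), 'tool_rot': array([-3.141,  0.   ,  1.489]), 'contact_force': array([-2.3  ,  0.653,  2.556]), 'torque': array([-0.058,  0.491, -0.08 ]), 'grip_force': np.float64(10.0), 'opening': np.float64(0.014)}
rim ((575.0194702148438, 116.54645538330078), 57.216590881347656)
0.06606006435185446 0.16633500379223476 0.5213665799024617 0.6307480509001164
ball [ 0.5727619  -0.00586394  0.145     ]
```

The lug is held, with the opening at 14.0 mm. The gap to the rim is roughly 65 mm, so I'll slide 45 mm and re-check.

>>> apply_moves(motion="5 0.5 0 0 0 0 0;5 1 0 0 0 0 0;5 1 0 0 0 0 0;5 1 0 0 0 0 0;5 0.7 0 0 0 0 0;5 0.3 0 0 0 0 0;5 0 0 0 0 0 0;5 0 0 0 0 0 0")

```text
time: 16.6
tool_pos: [0.5497, -0.2466, 0.1874]
tool_rot: [3.141, -0.001, 1.489]
contact_force: [-2.1, 1.0, 5.5]
opening: 0.0138
grip_force: 10.0
```

```bash
python3 - <<'E'
from h import *
s=robot.observe();print({k:np.round(v,3) for k,v in s.items() if k in("contact_force","torque","tool_pos","opening")})
S=robot.read_camera("scene");T=robot.read_camera("top")
a=cv2.resize(S["img"][190:260,240:340],None,fx=6,fy=6,interpolation=cv2.INTER_CUBIC)
cv2.imwrite("pics/gap.png",a[:,:,::-1])
E
```

```text
{'tool_pos': array([ 0.55 , -0.247,  0.187]), 'contact_force': array([-2.12 ,  0.99 ,  5.515]), 'torque': array([ 0.107,  0.461, -0.05 ]), 'opening': np.float64(0.014)}
```

View pics/gap.png

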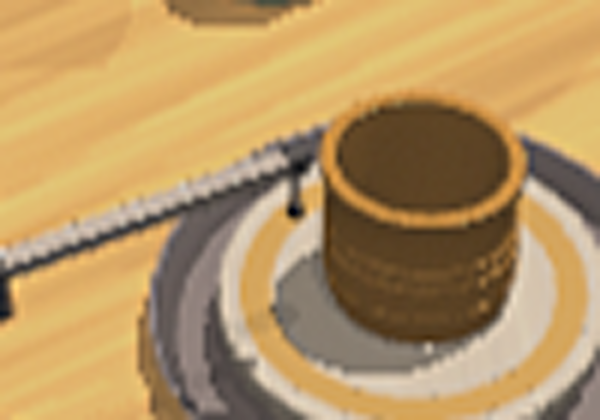

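The ball is at scene (289,225), still about 15–20 mm short of the rim. I'll advance in smaller steps and watch the force along the bar.

>>> apply_moves(motion="5 0.4 0 0 0 0 0;5 0.4 0 0 0 0 0;5 0.2 0 0 0 0 0;5 0.1 0 0 0 0 0;5 0.1 0 0 0 0 0;5 0 0 0 0 0 0")

```text
time: 17.45
tool_pos: [0.5507, -0.2352, 0.1874]
tool_rot: [3.141, -0.0, 1.489]
contact_force: [-1.1, -0.1, 5.1]
opening: 0.0142
grip_force: 10.0
```

>>> apply_moves(motion="5 0.05 0 0 0 0 0;5 0.05 0 0 0 0 0;5 0 0 0 0 0 0")

```text
time: 17.82
tool_pos: [0.5508, -0.2343, 0.1873]
tool_rot: [3.141, -0.0, 1.489]
contact_force: [-1.7, -0.8, 5.3]
opening: 0.0137
grip_force: 10.0
```

>>> apply_moves(motion="5 0.05 0 0 0 0 0;5 0.05 0 0 0 0 0;5 0 0 0 0 0 0")

```text
time: 18.2
tool_pos: [0.5509, -0.2333, 0.1873]
tool_rot: [3.141, -0.0, 1.489]
contact_force: [-1.1, -0.1, 5.0]
opening: 0.0141
grip_force: 10.0
```

```bash
cat > gap.py <<'E'
from h import *
s=robot.observe();print({k:np.round(v,3) for k,v in s.items() if k in("contact_force","torque","tool_pos","opening","joint_efforts")})
S=robot.read_camera("scene");I=S["img"].astype(int)
g=I.sum(2)[218:236,280:302]
print("\n".join(" ".join(f"{x:3d}" for x in r) for r in g))
E
python3 gap.py
```

```text
{'joint_efforts': array([  0.91 , -48.309, -23.019,   0.514,  -0.295,  -0.06 ]), 'tool_pos': array([ 0.551, -0.233,  0.187]), 'contact_force': array([-1.103, -0.147,  4.994]), 'torque': array([-0.225,  0.445, -0.074]), 'opening': np.float64(0.014)}
538 559 577 449 467 423 217 172 209 317 331 467 222 201 338 450 363 177 195 201 198 192
460 439 469 230 172 188 212 260 374 544 544 621 290 222 292 453 418 234 184 197 195 188
267 172 200 225 208 233 377 507 558 630 615 564 268 202 235 398 438 359 233 181 191 188
206 223 209 237 241 423 552 623 617 576 549 505 260 229 251 262 400 441 360 233 176 176
247 238 209 323 459 578 608 600 566 498 468 417 199 238 204 168 276 401 443 367 274 184
257 268 357 535 603 610 598 557 493 468 463 280  47 198 113 159 175 269 380 430 409 343
300 372 519 623 603 578 535 492 462 474 471 352  70 155 123 175 165 165 225 325 384 437
387 510 592 603 591 521 455 463 470 469 480 514 449 386 163 175 173 166 166 167 229 325
475 598 606 595 546 476 466 470 468 470 514 580 610 505 169 170 175 172 173 167 170 171
578 608 597 555 476 464 471 469 469 513 575 590 585 489 157 190 181 182 179 175 174 174
618 598 573 488 465 470 469 470 510 575 597 586 577 475 163 214 182 185 185 183 178 178
609 593 522 461 469 470 467 498 569 594 591 587 577 444 172 199 191 183 189 183 183 182
600 576 471 468 470 469 475 545 590 586 593 596 585 434 154 186 192 197 190 187 184 188
592 526 460 470 471 467 500 582 581 592 608 593 468 366 156 219 190 199 218 198 185 193
567 476 466 473 469 478 548 593 590 584 499 485 286 275 159 210 215 196 219 209 208 198
553 458 470 472 465 488 592 598 584 474 335 350 312 302 171 180 218 219 195 204 217 219
522 460 471 472 469 508 612 597 468 343 362 367 322 313 188 171 187 219 211 212 191 213
488 465 473 469 479 543 603 480 336 359 371 368 325 314 220 191 183 187 208 219 207 204
```

The ball is in the picture at (292,223) with the rim's edge a few pixels on. There is no contact yet, since the force along the bar is about 0. Continuing in 1 mm steps.

>>> apply_moves(motion="5 0.05 0 0 0 0 0;5 0.05 0 0 0 0 0;5 0 0 0 0 0 0")

```text
time: 18.62
tool_pos: [0.551, -0.2323, 0.1874]
tool_rot: [3.141, -0.0, 1.489]
contact_force: [-1.9, -0.6, 5.2]
opening: 0.014
grip_force: 10.0
```

>>> apply_moves(motion="5 0.05 0 0 0 0 0;5 0.05 0 0 0 0 0;5 0 0 0 0 0 0")

```text
time: 19.0
tool_pos: [0.5511, -0.2313, 0.1873]
tool_rot: [3.141, -0.0, 1.489]
contact_force: [-1.8, -1.4, 5.2]
opening: 0.0135
grip_force: 10.0
```

>>> apply_moves(motion="5 0.05 0 0 0 0 0;5 0.05 0 0 0 0 0;5 0 0 0 0 0 0")

```text
time: 19.38
tool_pos: [0.5512, -0.2303, 0.1874]
tool_rot: [3.141, -0.0, 1.489]
contact_force: [-2.1, -0.8, 4.3]
opening: 0.0141
grip_force: 10.0
```

```bash
python3 - <<'E'
from h import *
F=[]
for _ in range(6):
    robot.read_camera("top");F.append(robot.observe()["contact_force"])
print(np.round(F,2))
E
```

```text
[[-1.51 -0.33  4.38]
 [-1.34 -0.23  4.99]
 [-1.79  0.83  5.28]
 [-2.03 -1.01  4.91]
 [-2.68 -0.86  4.67]
 [-0.72 -0.85  4.47]]
```

>>> apply_moves(motion="5 0.05 0 0 0 0 0;5 0.05 0 0 0 0 0;5 0 0 0 0 0 0")

```text
time: 20.05
tool_pos: [0.5513, -0.2293, 0.1874]
tool_rot: [3.14, -0.0, 1.489]
contact_force: [-1.7, -0.2, 4.6]
opening: 0.0138
grip_force: 10.0
```

```bash
cat > F.py <<'E'
from h import *
F=[]
for _ in range(6):
    p=robot.read_camera("scene");s=robot.observe();F.append(s["contact_force"])
print("mean",np.mean(F,0).round(2),"q",s["tool_pos"].round(4),"tau",s["joint_efforts"].round(2))
print(p["img"].astype(int).sum(2)[218:228,286:302])
E
python3 F.py
```

```text
mean [-1.49 -0.87  5.04] q [ 0.5513 -0.2294  0.1873] tau [  0.81 -48.21 -22.95   0.47  -0.25  -0.06]
[[214 172 208 315 321 492 529 264 237 409 367 177 193 200 197 190]
 [215 259 371 543 527 637 611 285 250 405 421 235 185 200 193 187]
 [373 509 558 630 601 578 541 265 239 376 438 362 235 183 188 186]
 [550 621 614 573 536 506 467 246 225 269 402 440 360 232 176 179]
 [611 599 566 495 462 472 417 164 193 163 273 404 439 370 274 183]
 [594 557 492 459 474 468 331  24 138 147 176 268 376 429 410 343]
 [536 491 462 469 471 475 426 210 100 157 169 164 221 325 382 434]
 [457 463 469 466 473 519 564 425 141 171 173 167 163 169 231 326]
 [466 470 467 468 512 570 600 498 169 171 175 175 172 172 166 170]
 [469 469 470 513 574 589 583 486 158 188 181 183 177 176 174 176]]
```

>>> apply_moves(motion="5 0.05 0 0 0 0 0;5 0.05 0 0 0 0 0;5 0 0 0 0 0 0")

```text
time: 20.72
tool_pos: [0.5514, -0.2284, 0.1874]
tool_rot: [3.14, -0.0, 1.489]
contact_force: [-0.3, -1.0, 4.8]
opening: 0.0143
grip_force: 10.0
```

```bash
python3 F.py
```

```text
mean [-0.97 -0.68  5.22] q [ 0.5514 -0.2284  0.1874] tau [  0.58 -48.15 -22.81   0.35  -0.17  -0.06]
[[213 172 203 313 317 488 536 380 210 364 373 176 198 200 196 193]
 [212 258 374 542 526 633 614 371 222 362 427 231 182 195 196 186]
 [375 509 554 628 600 577 543 338 219 348 438 362 235 182 191 184]
 [548 623 616 574 534 502 464 267 217 284 402 440 359 233 174 178]
 [610 595 565 492 460 480 465 116 192 195 272 401 442 367 274 183]
 [596 557 495 461 469 482 461  64 115 153 176 269 375 427 409 344]
 [532 492 462 470 470 477 491 344 101 156 166 169 225 324 385 436]
 [457 465 467 465 472 511 568 492 157 171 175 164 167 166 231 327]
 [466 469 469 467 511 568 596 491 165 171 176 178 175 174 166 168]
 [469 468 467 513 572 588 581 484 154 190 182 183 174 180 176 171]]
```

>>> apply_moves(motion="5 0.05 0 0 0 0 0;5 0.05 0 0 0 0 0;5 0 0 0 0 0 0")

```text
time: 21.4
tool_pos: [0.5514, -0.2275, 0.1874]
tool_rot: [3.14, -0.0, 1.489]
contact_force: [-0.2, -0.3, 5.3]
opening: 0.014
grip_force: 10.0
```

```bash
sed -i 's/^print(p/#&/' F.py; python3 F.py
```

```text
mean [-0.38 -0.31  5.17] q [ 0.5514 -0.2275  0.1873] tau [  0.43 -48.09 -22.46   0.25   0.06  -0.06]
```

>>> apply_moves(motion="5 0.05 0 0 0 0 0;5 0.05 0 0 0 0 0;5 0 0 0 0 0 0")

```text
time: 22.08
tool_pos: [0.5515, -0.2266, 0.1873]
tool_rot: [3.14, -0.0, 1.489]
contact_force: [-0.2, -1.5, 5.0]
opening: 0.0139
grip_force: 10.0
```

```bash
python3 F.py
```

```text
mean [ 0.23 -0.52  4.93] q [ 0.5515 -0.2266  0.1873] tau [  0.47 -48.08 -22.27   0.25   0.19  -0.06]
```

```bash
cat > G.py <<'E'
from h import *
I0=np.load("potS.npy").astype(int)
Is=[];F=[]
for _ in range(6):
    p=robot.read_camera("scene");s=robot.observe();F.append(s["contact_force"]);Is.append(p["img"].astype(int))
I=np.mean(Is,0)
print("mean",np.mean(F,0).round(2),s["tool_pos"].round(4),"t",s["time"])
print(I.sum(2)[212:228,286:302].astype(int))
R=np.abs(I-I0).sum(2)[200:250,298:332];print("pot diff max/mean",R.max(),R.mean().round(1), (R[:,8:]).mean().round(1))
E
python3 G.py
```

```text
mean [ 0.09 -0.77  5.14] [ 0.5515 -0.2266  0.1874] t 22.675
[[500 529 492 363 366 411 336 262 253 277 312 204 205 207 200 200]
 [372 387 409 405 390 472 460 252 278 282 225 203 212 203 201 196]
 [342 407 472 529 542 558 577 465 223 219 139 173 213 203 198 196]
 [478 542 546 559 566 451 464 466 114 102 122 180 210 202 196 195]
 [556 560 467 431 446 227 163 190 120 109 145 180 204 202 199 196]
 [447 434 274 154 168 204 327 281 157 200 254 186 204 203 199 196]
 [213 171 206 312 319 487 528 343 190 277 382 182 196 201 198 191]
 [210 260 373 540 524 631 617 453 188 283 434 235 182 196 195 188]
 [373 508 557 629 601 570 561 513 186 283 447 362 234 183 190 185]
 [550 622 615 575 533 495 472 418 172 263 386 443 359 231 174 175]
 [608 597 565 493 458 473 467 291 119 217 232 403 441 367 275 185]
 [595 558 493 461 468 478 463 216  49 153 142 271 379 428 409 344]
 [533 492 461 467 468 476 491 367  88 139 151 169 224 322 384 433]
 [456 464 468 466 469 513 564 488 148 171 173 168 165 166 231 325]
 [465 468 466 468 510 570 593 491 163 171 177 175 172 168 166 172]
 [468 467 468 512 573 588 581 485 156 189 182 180 177 177 173 173]]
pot diff max/mean 16.833333333333343 7.1 7.3
```

The pot is unchanged and the ball still hangs straight, so it isn't touching yet. Continuing.

>>> apply_moves(motion="5 0.05 0 0 0 0 0;5 0.05 0 0 0 0 0;5 0 0 0 0 0 0")

```text
time: 23.05
tool_pos: [0.5516, -0.2257, 0.1874]
tool_rot: [3.14, 0.0, 1.489]
contact_force: [0.8, 0.1, 5.8]
opening: 0.014
grip_force: 10.0
```

```bash
sed -i 's/^print(I\./#&/' G.py; python3 G.py
```

```text
mean [ 0.25 -0.94  5.01] [ 0.5516 -0.2257  0.1874] t 23.35
pot diff max/mean 17.166666666666657 7.1 7.4
```

>>> apply_moves(motion="5 0.05 0 0 0 0 0;5 0.05 0 0 0 0 0;5 0 0 0 0 0 0")

```text
time: 23.72
tool_pos: [0.5517, -0.2247, 0.1874]
tool_rot: [3.14, 0.0, 1.489]
contact_force: [1.4, -0.2, 4.8]
opening: 0.014
grip_force: 10.0
```

```bash
python3 G.py
```

```text
mean [ 1.29 -0.77  4.87] [ 0.5517 -0.2247  0.1874] t 24.025
pot diff max/mean 16.5 7.1 7.4
```

>>> apply_moves(motion="5 0.05 0.01 0 0 0 0;5 0.05 0.01 0 0 0 0;5 0 0 0 0 0 0")

```text
time: 24.4
tool_pos: [0.5518, -0.224, 0.1873]
tool_rot: [3.141, 0.0, 1.489]
contact_force: [-0.4, -1.7, 4.9]
opening: 0.014
grip_force: 10.0
```

```bash
python3 G.py
```

```text
mean [ 0.39 -1.76  5.34] [ 0.5518 -0.224   0.1874] t 24.7
pot diff max/mean 16.666666666666686 7.1 7.4
```

>>> apply_moves(motion="5 0.05 0.01 0 0 0 0;5 0.05 0.01 0 0 0 0;5 0 0 0 0 0 0")

```text
time: 25.08
tool_pos: [0.5518, -0.2233, 0.1873]
tool_rot: [3.141, 0.001, 1.489]
contact_force: [-0.2, -3.2, 5.9]
opening: 0.0138
grip_force: 10.0
```

```bash
sed -i 's/^#print(I\./print(I./' G.py; python3 G.py
```

```text
mean [-0.57 -3.04  5.37] [ 0.5518 -0.2233  0.1874] t 25.375
[[500 527 491 362 361 426 466 389 208 264 275 262 218 203 200 200]
 [372 387 409 405 386 479 577 522 236 276 233 225 208 204 201 196]
 [343 406 471 528 539 548 577 567 294 217 129 113 175 206 198 196]
 [478 543 547 559 565 447 454 456 243 120 108 128 184 207 197 195]
 [554 561 467 431 444 225 155 200 249 128 144 149 198 205 199 196]
 [445 433 274 154 167 203 322 303 345 183 203 184 207 203 199 197]
 [213 172 206 314 318 486 523 356 321 231 261 194 199 200 196 193]
 [211 258 373 539 525 630 614 449 195 234 293 250 188 196 195 187]
 [372 508 556 629 600 569 558 507 190 234 313 377 237 181 190 186]
 [548 622 615 575 533 493 474 470 198 194 296 435 363 233 172 177]
 [608 597 564 493 456 467 484 474  98 126 242 369 443 367 272 185]
 [595 558 492 461 466 472 487 475  48  80 174 244 382 428 409 343]
 [533 492 462 467 467 469 497 475 126 117 142 171 225 324 383 433]
 [455 464 467 466 468 511 558 479 163 171 175 167 162 169 230 326]
 [466 469 466 468 511 569 592 488 162 169 179 175 173 169 167 170]
 [469 467 468 512 573 588 581 486 154 188 179 181 178 176 176 172]]
pot diff max/mean 97.16666666666666 7.4 7.6
```

Contact found: the force along the bar rose from -0.8 to -3.0 N and the strip is slightly bent, while the pot hasn't moved. Release, lift and go back over the knob.

>>> apply_moves(motion="18 0 0 0 0 0 0;25 0 0 0 0 0 0;35 0 0 0 0 0 0;50 0 0 0 0 0 0;65 0 0 -2 0 0 0;65 0 0 -4 0 0 0;65 0 0 -5 0 0 0;65 3 0.1 0 0 0 0;65 4.1 0 0 0 0 0")

```text
time: 26.5
tool_pos: [0.5587, -0.1521, 0.2976]
tool_rot: [3.14, 0.0, 1.487]
contact_force: [0.7, 0.7, -0.5]
opening: 0.0599
grip_force: 0.0
```

```bash
python3 G.py
```

```text
mean [ 0.27  0.28 -0.18] [ 0.5585 -0.1528  0.2971] t 26.8
[[500 529 492 363 362 430 446 209 254 267 274 262 204 205 202 200]
 [372 387 409 405 387 484 563 421 289 285 233 231 201 206 201 196]
 [344 407 472 528 540 550 582 571 299 219 127 122 198 206 198 195]
 [478 543 546 558 566 448 454 458 244  93 108 134 198 203 199 196]
 [555 562 468 432 445 228 156 200 248 103 144 149 202 204 197 196]
 [445 435 275 154 167 203 321 303 346 175 205 186 205 203 199 195]
 [213 172 206 314 319 487 523 357 320 230 259 194 200 200 197 192]
 [210 259 372 541 524 630 614 448 193 232 291 248 186 196 193 189]
 [373 508 557 629 600 570 557 507 186 236 329 375 236 181 191 186]
 [549 622 615 574 533 494 473 469 198 211 330 449 361 231 174 176]
 [608 597 565 492 456 467 484 473 100 139 248 390 442 368 273 184]
 [595 557 492 462 467 471 487 475  48  69 147 243 380 428 408 345]
 [533 492 461 467 467 470 498 473 129 119 144 172 226 323 384 433]
 [455 464 468 466 470 512 556 480 164 169 175 168 165 167 230 325]
 [464 469 466 469 510 569 592 490 162 171 179 174 171 170 167 171]
 [469 467 469 511 573 588 581 485 155 187 181 182 178 178 174 174]]
pot diff max/mean 16.833333333333336 7.0 7.3
```

>>> apply_moves(motion="65 0 0 0 0 0 -0.174;65 0 0 0 0 0 -0.174;65 0 0 0 0 0 -0.174;65 0 0 0 0 0 -0.174;65 0 0 0 0 0 -0.174;65 0 0 0 0 0 -0.174;65 0 0 0 0 0 -0.174;65 0 0 0 0 0 -0.174;65 0 0 0 0 0 -0.174;65 0 0 0 0 0 -0.174;65 0 0 0 0 0 0;65 0 0 0 0 0 0")

```text
time: 28.3
tool_pos: [0.5585, -0.1527, 0.2971]
tool_rot: [3.141, -0.0, -3.059]
contact_force: [0.2, -0.0, -0.2]
opening: 0.0597
grip_force: 0.0
```

The ball stayed put after release. Regrip the knob.

>>> apply_moves(motion="65 0 0 3 0 0 0;65 0 0 3 0 0 0;65 0 0 1.6 0 0 0;65 0 0 0 0 0 0;52 0 0 0 0 0 0;45 0 0 0 0 0 0;30 0 0 0 0 0 0;20 0 0 0 0 0 0;20 0 0 0 0 0 0;20 0 0 0 0 0 0", force=30)

```text
time: 29.55
tool_pos: [0.5592, -0.1529, 0.2224]
tool_rot: [-3.14, 0.002, -3.055]
contact_force: [-0.4, -4.0, 6.2]
opening: 0.0455
grip_force: 30.0
```

```bash
sed -i 's/^print(I\./#&/' G.py; python3 G.py; python3 -c "
from h import *
s=robot.observe();print(s['opening'],s['torque'],s['tool_rot'],s['qpos'][5])"
```

```text
mean [-0.13 -4.03  5.87] [ 0.5591 -0.1529  0.2224] t 29.85
pot diff max/mean 16.833333333333343 6.7 6.9
0.04585009801375366 [-0.55243468  0.03414344 -0.00968988] [-3.13964448e+00  2.26650892e-03 -3.05473207e+00] -2.0562544923795585
```

>>> apply_moves(motion="20 0 -0.06 0 0 0 0;20 0 0 0.014 0 0 0.175;20 0 0 0.014 0 0 0.175;20 0 0 0.014 0 0 0.175;20 0 0 0.014 0 0 0.175;20 0 0 0.014 0 0 0.175;20 0 0 0.014 0 0 0.175;20 0 0 0.014 0 0 0.175;20 0 0 0.014 0 0 0.175;20 0 0 0.014 0 0 0.175;20 0 0 0.014 0 0 0.175;20 0 0 0.014 0 0 0.175;20 0 0 0.014 0 0 0.175;20 0 0 0.014 0 0 0.175;20 0 0 0.014 0 0 0.175;20 0 0 0.014 0 0 0.175;20 0 0 0 0 0 0;20 0 0 0 0 0 0", force=50)

```text
time: 32.1
tool_pos: [0.558, -0.1538, 0.2203]
tool_rot: [3.14, 0.002, 0.603]
contact_force: [-4.9, -4.8, 7.7]
opening: 0.045
grip_force: 50.0
```

```bash
python3 G.py; python3 -c "
from h import *
s=robot.observe();print(s['opening'],s['torque'],s['tool_rot'],s['qpos'][5])"
```

```text
mean [-5.5  -4.57  7.48] [ 0.558  -0.1538  0.2203] t 32.4
pot diff max/mean 17.166666666666664 7.4 7.7
0.045343863414117676 [-0.95201268  0.98737054  0.00835163] [3.13990165e+00 1.53006922e-03 6.03277876e-01] 0.567927118195184
```

>>> apply_moves(motion="20 -0.1 0.02 0.01 0 0 0;20 0 0 0.01 0 0 0.1;20 0 0 0.01 0 0 0.1;20 0 0 0.01 0 0 0.1;20 0 0 0.01 0 0 0.1;20 0 0 0 0 0 0.1;20 0 0 0 0 0 0;20 0 0 0 0 0 0")

```text
time: 33.4
tool_pos: [0.5576, -0.1536, 0.2201]
tool_rot: [3.14, -0.0, 0.105]
contact_force: [-4.0, -1.2, 9.5]
opening: 0.0454
grip_force: 50.0
```

```bash
cat > T.py <<'E'
from h import *
t=[]
for _ in range(6): robot.read_camera("top");s=robot.observe();t.append(np.r_[s['torque'],s['joint_efforts'][5]])
print(s['opening'],np.mean(t,0).round(3),s['tool_rot'],s['qpos'][5],s['time'])
E
python3 T.py;python3 G.py
```

```text
0.04568584139136925 [-0.544  0.86   0.359  0.35 ] [ 3.14039034e+00 -3.38132683e-04  1.04521432e-01] 1.0656598385216076 33.7
mean [-3.85 -1.1   9.29] [ 0.5576 -0.1536  0.22  ] t 34.0
pot diff max/mean 17.666666666666664 6.7 6.9
```

The torque is 0.36 N m at about 0.19 rad. A little more.

>>> apply_moves(motion="20 0 0 0 0 0 0.05;20 0 0 0 0 0 0.04;20 0 0 0 0 0 0;20 0 0 0 0 0 0")

```text
time: 34.5
tool_pos: [0.5576, -0.1536, 0.22]
tool_rot: [3.14, -0.0, 0.015]
contact_force: [-3.6, -1.4, 9.5]
opening: 0.0452
grip_force: 50.0
```

```bash
python3 T.py;python3 G.py
```

```text
0.04556437739301763 [-0.497  0.909  0.67   0.681] [ 3.14030061e+00 -3.76966285e-04  1.53282457e-02] 1.155058629887269 34.8
mean [-4.32 -0.74  9.08] [ 0.5576 -0.1536  0.22  ] t 35.1
pot diff max/mean 16.333333333333336 6.6 6.8
```

The torque is 0.67 N m, so the knob is firmly clamped. Release and retreat upwards.

>>> apply_moves(motion="55 0 0 0 0 0 0;65 0 0 0 0 0 0;65 0 0 0 0 0 0;65 0 0 -3 0 0 0;65 0 0 -5 0 0 0;65 0 0 -5 0 0 0;65 0 0 0 0 0 0;65 0 0 0 0 0 0")

```text
time: 36.1
tool_pos: [0.5577, -0.1533, 0.3477]
tool_rot: [-3.141, 0.001, 0.014]
contact_force: [-0.3, 0.4, -0.0]
opening: 0.0596
grip_force: 0.0
```

```bash
python3 - <<'E'
from fit import *
D=[];ims=[]
S=robot.read_camera("scene");T=robot.read_camera("top")
a=cv2.resize(S["img"][185:275,165:345],None,fx=4,fy=4,interpolation=cv2.INTER_CUBIC)
cv2.imwrite("pics/end.png",a[:,:,::-1])
E
sed -i 's/^#print(I\./print(I./' G.py; python3 G.py
```

```text
mean [ 0.09 -0.16 -0.1 ] [ 0.5579 -0.1535  0.3481] t 36.5
[[502 530 493 364 361 431 448 217 254 267 273 262 204 203 204 199]
 [372 388 409 405 387 484 565 422 295 286 233 233 203 206 200 196]
 [344 408 474 529 540 550 582 572 308 220 129 122 197 206 200 195]
 [478 544 547 560 567 449 456 459 243  94 107 134 198 204 198 196]
 [557 562 468 434 446 227 155 202 249 104 143 150 202 204 198 195]
 [447 435 276 154 169 204 322 303 346 176 204 183 207 202 199 197]
 [214 172 206 313 320 488 524 355 320 233 260 196 200 201 198 192]
 [212 259 374 541 527 631 617 448 194 233 292 250 185 197 196 189]
 [373 509 558 629 602 571 559 508 188 238 329 376 237 183 189 186]
 [550 624 616 575 534 494 475 471 198 212 332 450 362 232 173 177]
 [610 597 566 493 459 468 486 473 101 139 248 390 444 368 273 186]
 [596 559 494 461 468 472 486 476  49  68 149 242 382 430 410 345]
 [533 493 464 469 468 472 498 474 127 118 142 170 227 324 384 433]
 [455 465 469 467 471 510 559 481 165 169 176 170 164 167 232 326]
 [466 469 467 469 511 569 592 490 160 170 179 177 172 170 167 170]
 [470 468 470 512 574 589 583 487 155 189 180 182 179 177 176 171]]
pot diff max/mean 17.666666666666657 6.5 6.7
```

View pics/end.png

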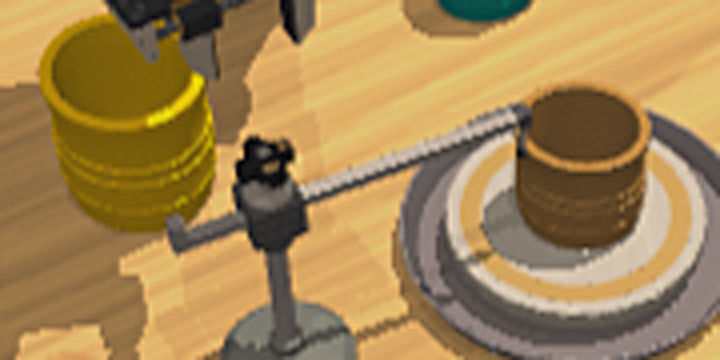

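The ball rests at the rim, at crop (522,150). The ball and pot pixels are identical to those after the touch, the knob is back down, and the gripper is clear. Handing in.

```bash
python3 -c "
from cell import robot
print(robot.hand_in())"
```

```text
the job is handed in; nothing more can be done
None
```

I handed the job in at about 36.5 s. I backed the knob off about half a turn, slid the bar until the ball touched the rim at roughly 2 N, and re-clamped the knob at about 0.67 N m. The pot had not visibly moved in the last picture and the gripper is clear, but the hand-in gave no verdict.

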